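Hold the magnifier's pivot bolt from behind its bracket

ROBOT

A 7-joint arm with a two-finger parallel gripper is mounted at the origin on the work surface. World frame = base frame: x ahead of the robot, y to its left, z up, the work surface at z = 0. Lengths are in m, angles in rad, forces in N, time in s.
With the tool pointing down it reaches from about 0.425 to 0.95 m from the base axis. Payload 16.7 kg.
Tool frame: the origin (TCP) lies between the finger pads, 19 mm behind the fingertips; this is the grasp point; x points along the fingers, y is the direction in which the jaws open and shut, and the axes are right-handed (so a half turn about x gives the same grasp; the last joint's range is limited). The gripper opens to 94 mm and grips with 3 to 60 N. Pads are 16 mm wide; open, the fingers measure 119 mm over their backs; the gripper's body (75 mm by 177 mm) begins 78 mm behind the grasp point.
Start: joints at [1.198, 0.426, 0.074, 1.606, -0.034, 1.111, -0.067], TCP at [0.15, -0.658, 0.224] pointing down, gripper open.
Joint ranges: [-2.85, 2.85], [-0.5, 2.14], [-1.23, 1.37], [0.21, 2.46], [-1.02, 4.16], [0.16, 2.05], [-2.73, 2.73]. Speed limits (rad/s): [1.89, 1.89, 2.39, 2.39, 3.01, 3.01, 3.01].

INTERFACE

Orientations are given as a unit quaternion [x, y, z, w].
In Python, from workcell import arm, eyes, workorder gives the robot as it stands. The module is installed in compiled form; this text tells all that it offers.
- The arm moves only by the tool carry_out, never from a script. Its argument "series" is a list of rows, each an object with "hand": the gripper's target within -1 to 1 (fully open at 1, half-way at 0, shut at -1); "travel": the shift along the tool's x, y, z in mm, a list of three; "twist": the turn about the tool's x in rad. A call has 1 to 8 rows; each row shifts and turns the pose as measured when the row begins, along the tool's axes as they then stand; what a row does not reach is not made up. A row lasts 1/8 s, in which the tool goes at most 62.5 mm and 10.7 degrees, less where a joint would pass 70% of its speed; a pose out of reach is approached as far as the arm can. A call with a gripper value outside its range is refused whole. The fingers move at their own pace and stop on an object; the grip force is fixed at half the most. Time passes only in rows, so rows that do not move let the fingers close. It gives the time, the measured TCP pose, the force and the opening at its end, in the units of the state.
- arm.observe(): the state, without advancing time (a new reading comes with each control period).
- eyes.get_image(name): name is "side" or "top"; returns a dict with "pixels" (384x512x3 uint8, blue, green, red), "mtx" (3x3 intrinsics, pixels), "extrinsics" (4x4, takes a point from camera to world coordinates). Camera axes: x right, y down, z forward; pixel columns grow to the right and rows downward; lengths in m; the calibration is good to about 2 mm. A picture is of the moment at which its call begins. There is no depth.
- workorder.finish_job(): hands the job in, once; it reports no verdict.
The state is a dict: "t": time; "q": joint angles; "dq": joint speeds; "joint_torque": joint torques, N m; "eef_pos": TCP position; "tcp_rot": TCP orientation; "wrist_force": force on the tool from outside, world axes, zero at the start; "ft_torque": the same for the moment, N m; "grip_width": finger opening in m.
Only numpy, scipy, OpenCV 4.12 (cv2) and the standard library are available. Lean on these libraries where they do the work, as an engineer would, in place of code of your own. Each camera call takes 0.05 s, during which the arm holds its last target.

TASK

The bench magnifier has sagged because the lock nut on its pivot is slack and the bolt turns along with the bar. Bring the magnifier back to level, reach down into the narrow gap behind the steel bracket, grip the hidden hexagonal bolt head firmly and keep it from turning, so that I can do up the nut at the front: finish while still holding, with the magnifier level and held by the bolt head alone. Keep off the lens glass and leave the pots, jar, bottle, tub, brush and model where they are.

Things in the scene. Friction and masses are not known exactly. Their poses are not given: they have to be found in the camera images.
- stand: Fixed steel bracket (upright plate 60 mm wide, 5 mm thick, top 180 mm above the table) with a wooden paint caddy (120 mm wide, 155 mm high) behind it, on a 12 mm board. Origin at table height under the middle of the bracket's rear face; x points level from the bracket back to the caddy, y along the bracket to the left, z up. Pivot axis: along x at y = 0, 150 mm up.
- gap (a point): Centre of the gap's mouth behind the bracket, level with the bracket's top edge (180 mm above the table). The gap is 42 mm wide along the stand's x, from the bracket's rear face to the caddy's front board (10 mm thick, top 155 mm up), open at the top and at both sides.
- pivot (a joint): Angle of magnifier and bolt together about the pivot: 0 level, negative sagged (lens end low), growing as the lens end rises; right-handed about the stand's -x axis. Stops at -0.5 and +0.4 rad. Stiff and damped: slow lifting at the bar takes about 3 to 8 N, turning by the bolt head 0.3 to 0.5 N m. Let go, it stays or sinks slowly, near level by up to about 0.01 rad/s.
- bolt_head: Hexagonal steel head of the pivot bolt, 17 mm across flats, 7 mm thick, in the gap. Origin at its centre, on the pivot axis, 8 mm behind the bracket's rear face. Its x axis lies along the bolt, to the rear. It turns rigidly with the bar: when level, two flats are upright and face the stand's +y and -y (its own y axis is square to them). Nothing else is in the gap at this height.
- magnifier: Bench magnifier: grey plastic bar 10 mm thick (along x), 18 mm high, along the bracket's front side from the pivot towards the stand's -y (right), ending in a black lens ring 96 mm across, 12 mm high, centred 203 mm from the pivot; lock nut at the pivot, facing the robot. Origin on the axis at the bracket's rear face; the bar's mid-plane is at x = -16 mm; y along the bar, away from the lens.
- bar_grip (a point): Middle of the bar's section (16 mm in front of the bracket's rear face), 120 mm from the pivot axis and 35 mm short of the lens ring: free on both sides for a pinch from above across the bar's 10 mm.
- lens: Round glass in the ring, 84 mm across, not to be touched. Origin at its centre, 203 mm from the pivot.
- pot_a: Loose red paint pot, 32 mm across, 50 mm high, standing in the caddy on its shelf 110 mm above the table. Origin under its centre.
- pot_b: Loose green paint pot, like the red one and beside it.
- diorama: Loose round model base with grass tufts, 80 mm across, about 20 mm high, on the table. Origin under its centre.
- glue: Loose white glue bottle with purple cap and orange label, 42 mm across, 120 mm high, on the table. Origin under its centre.
- tub: Loose clear tub of green scatter, 80 mm across, 42 mm high, on the table. Origin under its centre.
- paint_jar: Loose yellow paint jar with grey lid, 42 mm across, 55 mm high, on the table. Origin under its centre.
- brush: Loose paint brush 170 mm long lying on the table, red handle. Origin under its middle.

How it is judged:
By the outcome, as a careful person would: the job done as asked, in the order asked, and still so for the second after the job is handed in, while the arm keeps its last pose, push and grip.
It also fails if it takes over 53 s, if anything falls off the work surface, if the arm or the gripper's body presses on something with over 40 N, if the wrist force passes 120 N, or if a joint passes its speed limit or range.

## Working session

There is one attempt and no reset: what is moved stays moved. The work goes in short steps, Python scripts to look and compute and a tool call to move; the robot and the scene stay as the last step left them, time stands still between calls to the robot, and variables do not carry over. Pictures are saved under pics/ and viewed, and the job is handed in when it is done.

Besides the shell and the picture viewer there is one more tool, called after "Emit:" in YAML: its name, and indented under it one key for each argument. carry_out: Moves the arm, as the interface text tells. Its arguments: {"type":"object","properties":{"series":{"type":"array"}},"required":["series"]}

```bash
mkdir -p pics
python3 - <<'E'
from workcell import arm, eyes
import cv2,numpy as np
for n in("side","top"):
    d=eyes.get_image(n); cv2.imwrite(f"pics/{n}0.png",d["pixels"]); print(n,np.round(d["mtx"],1).tolist(),np.round(d["extrinsics"],4).tolist())
s=arm.observe(); print({k:np.round(v,4).tolist() for k,v in s.items()})
E
```

```text
side [[413.1, 0.0, 254.2], [0.0, 413.1, 191.4], [0.0, 0.0, 1.0]] [[-0.9994, -0.0295, 0.0177, 0.5376], [-0.0341, 0.7747, -0.6315, 0.8166], [0.005, -0.6317, -0.7752, 1.099], [0.0, 0.0, 0.0, 1.0]]
top [[375.9, 0.0, 258.6], [0.0, 375.9, 192.7], [0.0, 0.0, 1.0]] [[0.1385, -0.9578, 0.2521, 0.316], [-0.9904, -0.1352, 0.0303, 0.0147], [0.0051, -0.2538, -0.9672, 1.1227], [0.0, 0.0, 0.0, 1.0]]
{'t': 0.1, 'q': [1.1975, 0.4267, 0.0739, 1.6065, -0.0341, 1.1108, -0.0671], 'dq': [-0.0007, -0.0033, 0.0001, -0.0005, -0.0004, 0.0001, -0.0018], 'joint_torque': [0.0104, -93.7461, 3.6776, -45.5036, -0.0487, 0.0169, 0.0], 'eef_pos': [0.1497, -0.6578, 0.2237], 'tcp_rot': [-0.7026, -0.0793, 0.7028, -0.0785], 'wrist_force': [-1.1608, 0.0506, 0.3137], 'ft_torque': [-0.035, -0.0063, -0.0007], 'grip_width': 0.094}
```

View pics/side0.png

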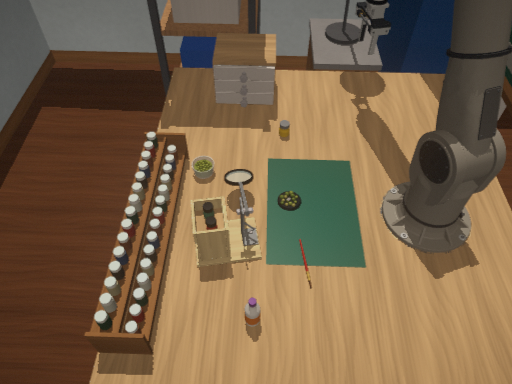

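View pics/top0.png

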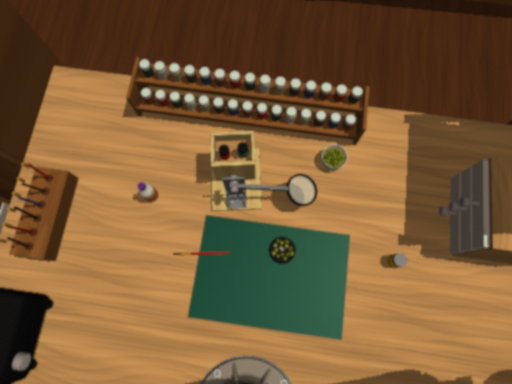

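```bash
cat > h.py <<'E'
import numpy as np,cv2
def cam(d):
    K=d["mtx"];E=d["extrinsics"];return K,E
def proj(d,P):
    K,E=cam(d);P=np.atleast_2d(P);c=(P-E[:3,3])@E[:3,:3];u=c@K.T;return u[:,:2]/u[:,2:]
def ray(d,uv,z):
    K,E=cam(d);r=E[:3,:3]@np.linalg.inv(K)@[uv[0],uv[1],1];o=E[:3,3];return o+r*(z-o[2])/r[2]
E
python3 - <<'E'
import cv2
a=cv2.imread("pics/side0.png")[160:275,180:270];cv2.imwrite("pics/side0z.png",cv2.resize(a,None,fx=5,fy=5,interpolation=cv2.INTER_CUBIC))
a=cv2.imread("pics/top0.png")[125:215,200:330];cv2.imwrite("pics/top0z.png",cv2.resize(a,None,fx=6,fy=6,interpolation=cv2.INTER_CUBIC))
E
```

```text
(no output)
```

View pics/side0z.png

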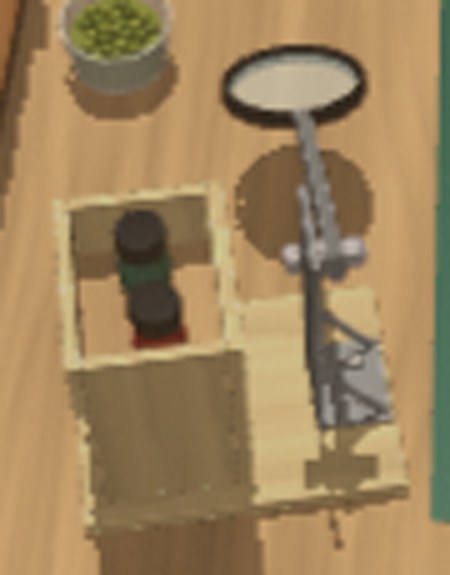

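View pics/top0z.png

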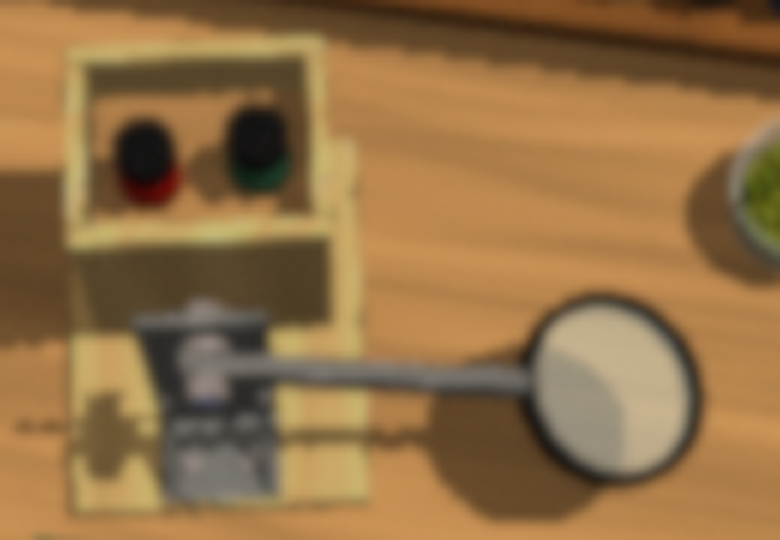

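Run:
```python
from workcell import eyes
from h import *
T=eyes.get_image("top");S=eyes.get_image("side")
tz=lambda u,v,z:ray(T,(200+u/6,125+v/6),z)
sz=lambda u,v,z:ray(S,(180+u/5,160+v/5),z)
print("caddy top T");[print(np.round(tz(*p,.155),4)) for p in[(66,38),(325,37),(332,238),(66,247)]]
print("caddy S");[print(np.round(sz(*p,.155),4)) for p in[(56,202),(218,184),(245,350),(68,368)]]
print("bracket T");[print(np.round(tz(*p,.18),4)) for p in[(133,318),(268,312)]]
print("bracket S");[print(np.round(sz(*p,.18),4)) for p in[(302,186),(318,426),(312,370)]]
print("lens T/S at .1,.05")
for z in(.05,.1,.15):print(z,np.round(tz(611,388,z),4),np.round(sz(294,85,z),4))
```

```text
caddy top T
[0.7243 0.2004 0.155 ]
[0.7417 0.0817 0.155 ]
[0.6449 0.0647 0.155 ]
[0.6238 0.1831 0.155 ]
caddy S
[0.7402 0.0882 0.155 ]
[0.6477 0.0714 0.155 ]
[0.6235 0.1866 0.155 ]
[0.7188 0.2019 0.155 ]
bracket T
[0.5878 0.1442 0.18  ]
[0.5988 0.0863 0.18  ]
bracket S
[0.597  0.0908 0.18  ]
[0.58   0.2491 0.18  ]
[0.5849 0.2146 0.18  ]
lens T/S at .1,.05
0.05 [ 0.6227 -0.077   0.05  ] [ 0.6156 -0.0984  0.05  ]
0.1 [ 0.6084 -0.0727  0.1   ] [ 0.6119 -0.0548  0.1   ]
0.15 [ 0.5941 -0.0685  0.15  ] [ 0.6082 -0.0112  0.15  ]
```

```bash
cat >> h.py <<'E'
from scipy.spatial.transform import Rotation as R
YAW=.176; O=np.array([.5942,.1175,0]); RS=R.from_euler('z',YAW).as_matrix()
def W(p): return O+RS@np.array(p)
def tooldelta(s,target):
    M=R.from_quat(s["tcp_rot"]).as_matrix(); return M.T@(np.array(target)-s["eef_pos"])*1000
def yaw(s):
    M=R.from_quat(s["tcp_rot"]).as_matrix(); return np.arctan2(M[1,1],M[0,1]),M
E
python3 - <<'E'
from workcell import eyes,arm
from h import *
T=eyes.get_image("top");S=eyes.get_image("side")
s=arm.observe();a,M=yaw(s);print("jaw yaw",a);print(np.round(M,3));print(s['t'])
for p in[(452,250),(490,262)]:print(ray(T,p,0)[:2],ray(T,p,.2)[:2])
for p in[(217,98),(273,102),(216,62),(276,64)]:print(ray(S,p,0)[:2],ray(S,p,.2)[:2])
print(ray(S,(284,137),0),ray(S,(252,320),0))
L=W([-.016,-.191,.081]);print(proj(T,L),proj(S,L),"pred lens; meas",(200+611/6,125+388/6),(180+294/5,160+85/5))
for p in([0,.03,.18],[0,-.03,.18],[.042,.06,.155],[.042,-.06,.155],[.008,0,.15],[-.016,-.1128,.109]):
  t=proj(T,W(p))[0];q=proj(S,W(p))[0];print(p,"topz",(t-[200,125])*6,"sidez",(q-[180,160])*5)
E
```

```text
jaw yaw -1.347045122151334
[[-0.     0.222 -0.975]
 [ 0.    -0.975 -0.222]
 [-1.    -0.     0.   ]]
0.3
[ 0.514493   -0.54455193] [ 0.47912924 -0.44492948]
[ 0.49459471 -0.65632655] [ 0.46277568 -0.5367923 ]
[ 0.73629394 -0.57880118] [ 0.70014043 -0.32484956]
[ 0.50082036 -0.56193624] [ 0.50752071 -0.31105386]
[ 0.76471895 -0.83999072] [ 0.72339237 -0.53850518]
[ 0.48852922 -0.83558572] [ 0.49746644 -0.53490184]
[ 0.4573977  -0.35267053  0.        ] [0.55327733 0.37552942 0.        ]
[[301.40787387 190.26269917]] [[239.26577335 176.55587577]] pred lens; meas (301.8333333333333, 189.66666666666669) (238.8, 177.0)
[0, 0.03, 0.18] topz [127.06296168 314.65287401] sidez [311.02418312 266.56123626]
[0, -0.03, 0.18] topz [264.49034496 309.98583294] sidez [298.00719376 181.98165338]
[0.042, 0.06, 0.155] topz [ 64.56180307 244.2276332 ] sidez [242.5585867  345.82656191]
[0.042, -0.06, 0.155] topz [330.02841377 235.3343271 ] sidez [221.5121859  176.53835653]
[0.008, 0, 0.15] topz [199.57378318 314.93037367] sidez [291.53087067 257.04970766]
[-0.016, -0.1128, 0.109] topz [447.97542081 381.72939828] sidez [310.25979862 146.9454271 ]
```

Emit:
carry_out:
  series:
    - {"hand": 0.3,"travel": [-8,-30,-32],"twist": 0}
    - {"hand": 0.3,"travel": [-8,-41,-44],"twist": 0}
    - {"hand": 0.3,"travel": [-8,-41,-44],"twist": 0}
    - {"hand": 0.3,"travel": [-8,-41,-44],"twist": 0}
    - {"hand": 0.3,"travel": [-8,-41,-44],"twist": 0}
    - {"hand": 0.3,"travel": [-8,-41,-44],"twist": 0}
    - {"hand": 0.3,"travel": [0,-41,-44],"twist": 0}
    - {"hand": 0.3,"travel": [0,-41,-44],"twist": 0}

```text
t: 1.3
eef_pos: [0.416, -0.2654, 0.2732]
tcp_rot: [0.703, 0.076, -0.703, 0.077]
wrist_force: [0.8, -0.1, 0.0]
grip_width: 0.0607
```

Emit:
carry_out:
  series:
    - {"hand": 0.3,"travel": [0,0,0],"twist": -0.18}
    - {"hand": 0.3,"travel": [0,0,0],"twist": -0.18}
    - {"hand": 0.3,"travel": [0,0,0],"twist": -0.18}
    - {"hand": 0.3,"travel": [0,0,0],"twist": -0.18}
    - {"hand": 0.3,"travel": [0,0,0],"twist": -0.18}
    - {"hand": 0.3,"travel": [0,0,0],"twist": -0.18}
    - {"hand": 0.3,"travel": [0,0,0],"twist": -0.18}
    - {"hand": 0.3,"travel": [0,0,0],"twist": -0.18}

```text
t: 2.3
eef_pos: [0.4187, -0.2601, 0.274]
tcp_rot: [0.464, 0.532, -0.465, 0.534]
wrist_force: [0.1, 0.1, 0.1]
grip_width: 0.0613
```

```bash
sed -i 's/\.5942,\.1175,0/.593,.118,0/' h.py
cat > st.py <<'E'
from workcell import arm
from h import *
import sys
s=arm.observe();a,M=yaw(s)
print("t",s['t'],"yaw",a,"q",np.round(s['q'],2),"F",np.round(s['wrist_force'],1),"Tq",np.round(s['ft_torque'],2),"w",s['grip_width'])
print("stand pos",np.round(RS.T@(s['eef_pos']-O)*1000,1))
for x in sys.argv[1:]:
    p=eval(x);print(x,W(p),"delta tool mm",np.round(tooldelta(s,W(p)),1))
E
python3 st.py "[-.016,-.1128,.109]" "[-.016,-.1128,.22]"
```

```text
t 2.3 yaw 0.13727540932235924 q [ 0.71  0.1  -0.31  1.93  0.03  1.12  0.53] F [0.1 0.1 0.1] Tq [-0.02 -0.08 -0.02] w 0.06130814475896132
stand pos [-237.8 -341.8  274. ]
[-.016,-.1128,.109] [0.59699763 0.00414106 0.109     ] delta tool mm [ 164.9  212.4 -237.8]
[-.016,-.1128,.22] [0.59699763 0.00414106 0.22      ] delta tool mm [  53.9  212.6 -237.5]
```

Emit:
carry_out:
  series:
    - {"hand": 0.3,"travel": [0,30,-34],"twist": -0.038}
    - {"hand": 0.3,"travel": [0,34,-38],"twist": 0}
    - {"hand": 0.3,"travel": [0,34,-38],"twist": 0}
    - {"hand": 0.3,"travel": [4,34,-38],"twist": 0}
    - {"hand": 0.3,"travel": [8,34,-38],"twist": 0}
    - {"hand": 0.3,"travel": [8,34,-38],"twist": 0}
    - {"hand": 0.3,"travel": [4,12,-14],"twist": 0}
    - {"hand": 0.3,"travel": [0,0,0],"twist": 0}

```text
t: 3.3
eef_pos: [0.5914, 0.018, 0.2495]
tcp_rot: [0.454, 0.54, -0.454, 0.544]
wrist_force: [0.1, -1.1, -0.7]
grip_width: 0.0609
```

```bash
python3 st.py "[-.016,-.1128,.109]" "[-.016,-.1128,.22]"
python3 - <<'E'
from workcell import eyes
import cv2
for n in("side","top"):
    cv2.imwrite(f"pics/{n}1.png",eyes.get_image(n)["pixels"])
a=cv2.imread("pics/side1.png")[140:260,180:300];b=cv2.imread("pics/top1.png")[125:245,200:320]
cv2.imwrite("pics/b1.png",cv2.resize(cv2.hconcat([a,b]),None,fx=3.3,fy=3.3,interpolation=cv2.INTER_CUBIC))
E
```

```text
t 3.3 yaw 0.17662933417101856 q [ 0.28  0.31 -0.51  1.75  0.17  1.13 -0.11] F [ 0.1 -1.1 -0.7] Tq [-0.03 -0.09 -0.02] w 0.06092765519836349
stand pos [-19.1 -98.2 249.5]
[-.016,-.1128,.109] [0.59699763 0.00414106 0.109     ] delta tool mm [140.6   2.6  14.2]
[-.016,-.1128,.22] [0.59699763 0.00414106 0.22      ] delta tool mm [29.6  3.  14.5]
```

View pics/b1.png

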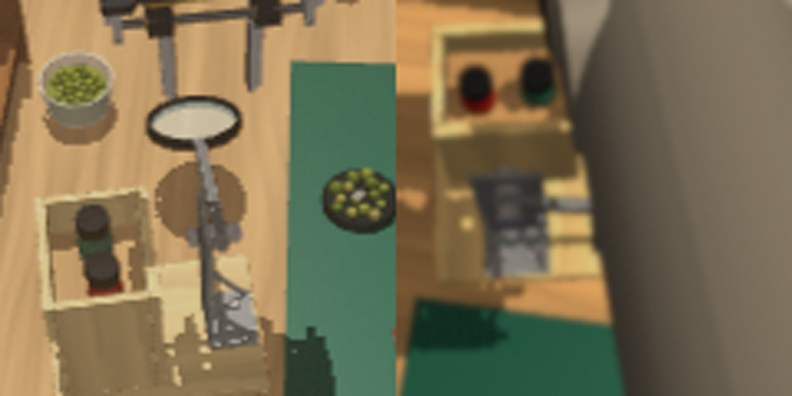

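Emit:
carry_out:
  series:
    - {"hand": 0.1,"travel": [15,3,14],"twist": 0}
    - {"hand": 0.1,"travel": [25,0,2],"twist": 0}
    - {"hand": 0.1,"travel": [25,0,0],"twist": 0}
    - {"hand": 0.1,"travel": [20,0,0],"twist": 0}
    - {"hand": 0.1,"travel": [0,0,0],"twist": 0}

```text
t: 4.03
eef_pos: [0.5964, -0.0112, 0.1605]
tcp_rot: [0.456, 0.536, -0.458, 0.542]
wrist_force: [-0.3, 0.6, -0.3]
grip_width: 0.0515
```

```bash
python3 st.py "[-.016,-.1128,.109]"
python3 - <<'E'
from workcell import eyes
import cv2
a=eyes.get_image("side")["pixels"]
cv2.imwrite("pics/s2.png",cv2.resize(a[120:240,180:300],None,fx=5,fy=5,interpolation=cv2.INTER_CUBIC))
E
```

```text
t 4.025 yaw 0.1643134103943638 q [ 0.29  0.4  -0.48  1.83  0.23  0.96 -0.13] F [-0.3  0.6 -0.3] Tq [-0.04 -0.08  0.02] w 0.051507259727536614
stand pos [ -19.2 -127.8  160.5]
[-.016,-.1128,.109] [0.59699763 0.00414106 0.109     ] delta tool mm [ 51.4   2.9 -15.4]
```

View pics/s2.png

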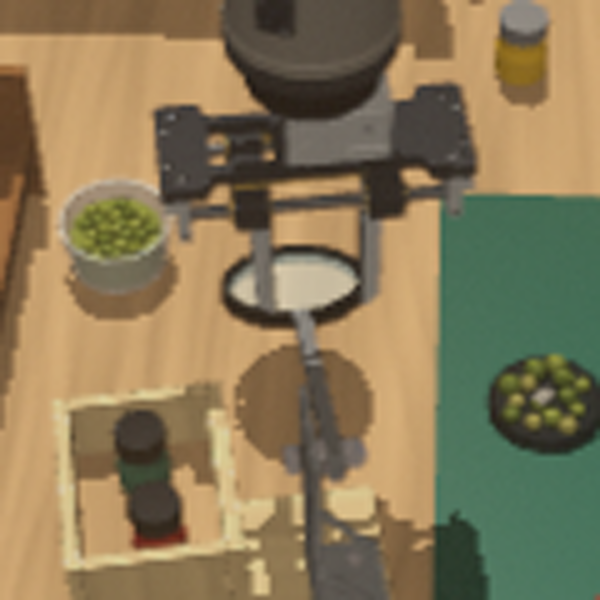

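Emit:
carry_out:
  series:
    - {"hand": 0.0,"travel": [0,3,-14],"twist": -0.012}
    - {"hand": 0.0,"travel": [0,0,0],"twist": 0}
    - {"hand": 0.0,"travel": [0,0,0],"twist": 0}

```text
t: 4.45
eef_pos: [0.5987, 0.0037, 0.1635]
tcp_rot: [0.454, 0.538, -0.454, 0.546]
wrist_force: [0.9, 0.2, 0.1]
grip_width: 0.0473
```

```bash
python3 st.py "[-.016,-.1128,.109]"
```

```text
t 4.45 yaw 0.17649705075499025 q [ 0.27  0.4  -0.49  1.82  0.23  0.97 -0.14] F [0.9 0.2 0.1] Tq [-0.05 -0.06 -0.03] w 0.04727653491520644
stand pos [ -14.4 -113.6  163.5]
[-.016,-.1128,.109] [0.59699763 0.00414106 0.109     ] delta tool mm [54.4 -2.  -1.3]
```

Emit:
carry_out:
  series:
    - {"hand": 0.0,"travel": [14,-1,-1],"twist": 0}
    - {"hand": 0.0,"travel": [14,0,0],"twist": 0}
    - {"hand": 0.0,"travel": [12,0,0],"twist": 0}
    - {"hand": 0.0,"travel": [8,0,0],"twist": 0}
    - {"hand": 0.0,"travel": [0,0,0],"twist": 0}
    - {"hand": 0.0,"travel": [0,0,0],"twist": 0}

```text
t: 5.2
eef_pos: [0.5975, 0.0039, 0.1114]
tcp_rot: [0.454, 0.538, -0.454, 0.546]
wrist_force: [-0.4, -0.8, -0.5]
grip_width: 0.0467
```

```bash
python3 st.py "[-.016,-.1128,.109]"
python3 - <<'E'
from workcell import eyes
import cv2
a=eyes.get_image("side")["pixels"]
cv2.imwrite("pics/s3.png",cv2.resize(a[120:240,180:300],None,fx=5,fy=5,interpolation=cv2.INTER_CUBIC))
E
```

```text
t 5.2 yaw 0.17637976933660776 q [ 0.25  0.46 -0.47  1.87  0.28  0.87 -0.18] F [-0.4 -0.8 -0.5] Tq [-0.02 -0.03  0.02] w 0.04672088226060836
stand pos [ -15.5 -113.1  111.4]
[-.016,-.1128,.109] [0.59699763 0.00414106 0.109     ] delta tool mm [ 2.4 -0.5 -0.4]
```

View pics/s3.png

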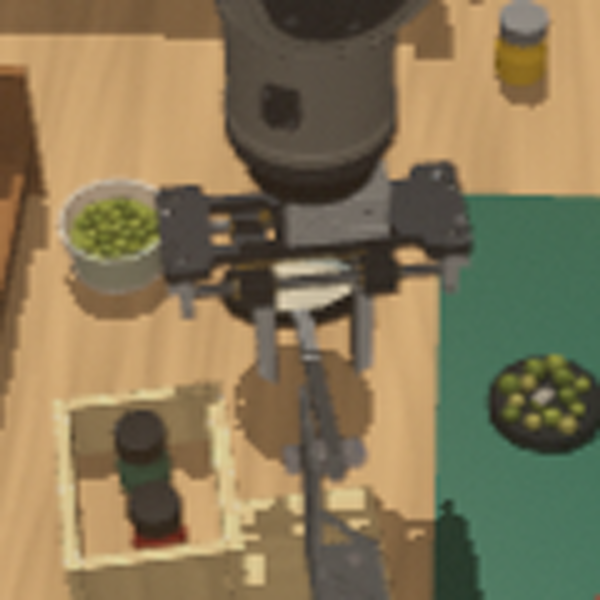

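Emit:
carry_out:
  series:
    - {"hand": -1,"travel": [0,0,0],"twist": 0}
    - {"hand": -1,"travel": [0,0,0],"twist": 0}
    - {"hand": -1,"travel": [0,0,0],"twist": 0}
    - {"hand": -1,"travel": [0,0,0],"twist": 0}
    - {"hand": -1,"travel": [0,0,0],"twist": 0}
    - {"hand": -1,"travel": [0,0,0],"twist": 0}

```text
t: 6.0
eef_pos: [0.601, 0.004, 0.1134]
tcp_rot: [0.456, 0.536, -0.452, 0.548]
wrist_force: [0.8, 0.5, -1.3]
grip_width: 0.0096
```

```bash
python3 st.py "[-.016,-.1128,.109]"
```

```text
t 6.0 yaw 0.17646637186703135 q [ 0.25  0.46 -0.47  1.86  0.28  0.87 -0.18] F [ 0.8  0.5 -1.3] Tq [-0.1   0.09  0.  ] w 0.009642614330967143
stand pos [ -12.1 -113.6  113.4]
[-.016,-.1128,.109] [0.59699763 0.00414106 0.109     ] delta tool mm [ 4.3 -4.  -0.8]
```

Emit:
carry_out:
  series:
    - {"hand": -1,"travel": [-4,0,1.2],"twist": 0}
    - {"hand": -1,"travel": [-5,0,1.5],"twist": 0}
    - {"hand": -1,"travel": [-5,0,1.3],"twist": 0}
    - {"hand": -1,"travel": [-5,0,1.1],"twist": 0}
    - {"hand": -1,"travel": [-5,0,0.9],"twist": 0}

```text
t: 6.62
eef_pos: [0.6018, -0.0007, 0.136]
tcp_rot: [0.456, 0.537, -0.451, 0.548]
wrist_force: [6.1, 2.5, -9.3]
grip_width: 0.0098
```

```bash
python3 st.py "[-.012,-.1193,.154]"
```

```text
t 6.625 yaw 0.17839628913660455 q [ 0.27  0.43 -0.48  1.84  0.26  0.91 -0.15] F [ 6.1  2.5 -9.3] Tq [ 0.13 -1.17  0.12] w 0.009835063333139727
stand pos [ -12.1 -118.4  136. ]
[-.012,-.1193,.154] [ 0.60207395 -0.00155816  0.154     ] delta tool mm [-18.    0.4   1.1]
```

Emit:
carry_out:
  series:
    - {"hand": -1,"travel": [-5,0,0.5],"twist": 0}
    - {"hand": -1,"travel": [-5,0,0.3],"twist": 0}
    - {"hand": -1,"travel": [-4,0,0.1],"twist": 0}
    - {"hand": -1,"travel": [0,0,0],"twist": 0}

```text
t: 7.12
eef_pos: [0.6019, -0.0014, 0.1496]
tcp_rot: [0.456, 0.538, -0.451, 0.548]
wrist_force: [1.8, 0.8, -1.1]
grip_width: 0.0092
```

```bash
python3 st.py "[-.012,-.1193,.154]"
python3 - <<'E'
from workcell import eyes
import cv2
a=eyes.get_image("side")["pixels"]
b=eyes.get_image("top")["pixels"]
cv2.imwrite("pics/s4.png",cv2.resize(a[120:240,180:300],None,fx=5,fy=5,interpolation=cv2.INTER_CUBIC))
cv2.imwrite("pics/t4.png",cv2.resize(b[125:245,200:340],None,fx=5,fy=5,interpolation=cv2.INTER_CUBIC))
E
```

```text
t 7.125 yaw 0.17920843697700647 q [ 0.27  0.42 -0.48  1.83  0.24  0.93 -0.14] F [ 1.8  0.8 -1.1] Tq [-0.21 -0.39  0.04] w 0.009227093048522619
stand pos [ -12.1 -119.1  149.6]
[-.012,-.1193,.154] [ 0.60207395 -0.00155816  0.154     ] delta tool mm [-4.4  0.2  0.3]
```

View pics/s4.png

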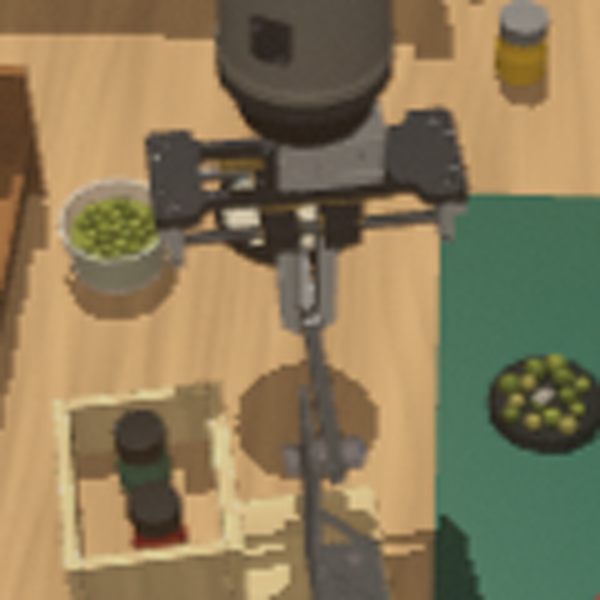

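View pics/t4.png

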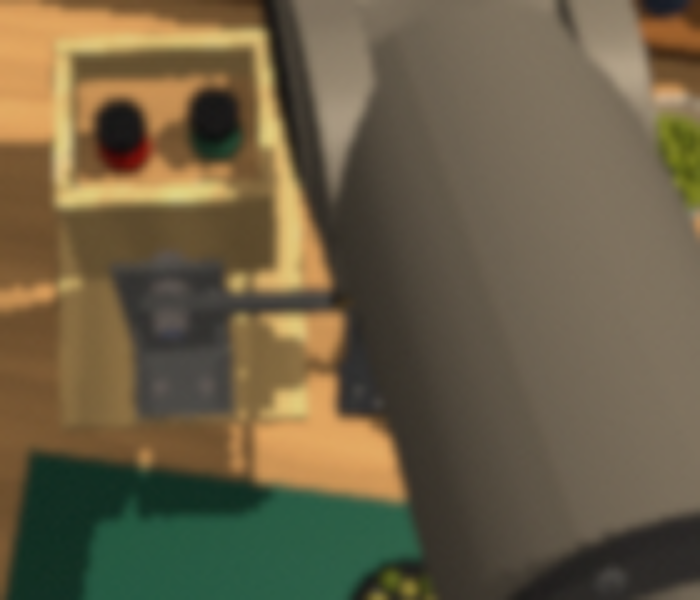

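Emit:
carry_out:
  series:
    - {"hand": -1,"travel": [-4,0,0],"twist": 0}
    - {"hand": -1,"travel": [-4,0,0],"twist": 0}
    - {"hand": -1,"travel": [0,0,0],"twist": 0}

```text
t: 7.6
eef_pos: [0.6019, -0.0012, 0.1568]
tcp_rot: [0.456, 0.538, -0.451, 0.548]
wrist_force: [2.1, -0.7, -0.8]
grip_width: 0.0099
```

```bash
python3 st.py "[-.012,-.1193,.154]"
python3 - <<'E'
from workcell import eyes
import cv2
a=eyes.get_image("side")["pixels"]
cv2.imwrite("pics/s5.png",cv2.resize(a[120:240,180:300],None,fx=5,fy=5,interpolation=cv2.INTER_CUBIC))
E
```

```text
t 7.6 yaw 0.17960483236466768 q [ 0.28  0.41 -0.49  1.83  0.24  0.95 -0.13] F [ 2.1 -0.7 -0.8] Tq [-0.24 -0.48  0.09] w 0.009884662829643981
stand pos [ -12.1 -118.9  156.8]
[-.012,-.1193,.154] [ 0.60207395 -0.00155816  0.154     ] delta tool mm [2.8 0.1 0.4]
```

View pics/s5.png

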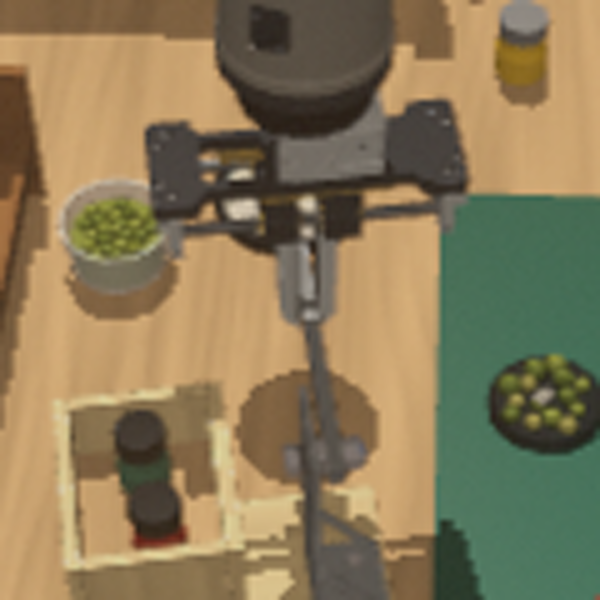

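Emit:
carry_out:
  series:
    - {"hand": 0,"travel": [0,0,0],"twist": 0}
    - {"hand": 0,"travel": [0,0,0],"twist": 0}
    - {"hand": 0,"travel": [-5,0,0],"twist": 0}
    - {"hand": 0,"travel": [-30,0,0],"twist": 0}
    - {"hand": 0,"travel": [-40,0,-10],"twist": 0}
    - {"hand": 0,"travel": [-40,0,-25],"twist": 0}
    - {"hand": 0,"travel": [0,0,-30],"twist": 0}
    - {"hand": 0,"travel": [0,0,-40],"twist": 0}

```text
t: 8.65
eef_pos: [0.5808, 0.1018, 0.2763]
tcp_rot: [0.457, 0.537, -0.453, 0.546]
wrist_force: [-0.6, 0.3, 0.5]
grip_width: 0.0472
```

```bash
python3 st.py "[.016,0,.26]"
python3 - <<'E'
from workcell import eyes
import cv2
a=eyes.get_image("side")["pixels"]
b=eyes.get_image("top")["pixels"]
cv2.imwrite("pics/s6r.png",a);cv2.imwrite("pics/t6r.png",b)
cv2.imwrite("pics/s6.png",cv2.resize(a[120:240,180:300],None,fx=5,fy=5,interpolation=cv2.INTER_CUBIC))
cv2.imwrite("pics/t6.png",cv2.resize(b[125:245,200:340],None,fx=5,fy=5,interpolation=cv2.INTER_CUBIC))
E
```

```text
t 8.65 yaw 0.17335162202551158 q [ 0.17  0.28 -0.56  1.72  0.17  1.17 -0.26] F [-0.6  0.3  0.5] Tq [-0.01 -0.16 -0.  ] w 0.04719473924661022
stand pos [-14.9 -13.8 276.3]
[.016,0,.26] [0.60875283 0.12080148 0.26      ] delta tool mm [ 16.6  30.6 -14. ]
```

View pics/s6.png

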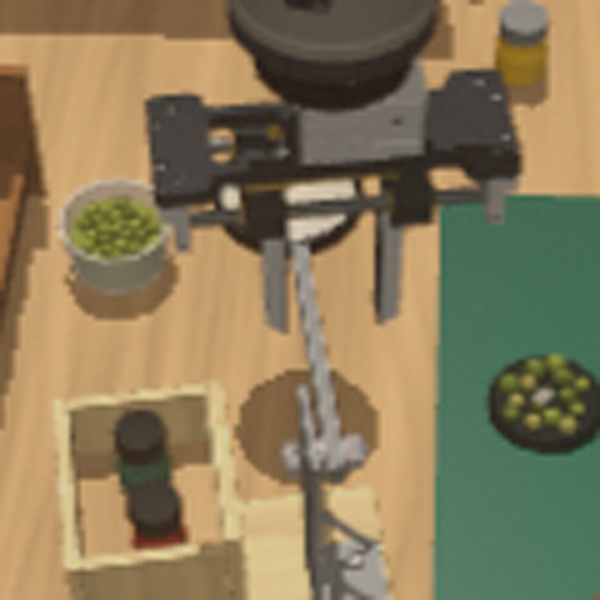

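View pics/t6.png

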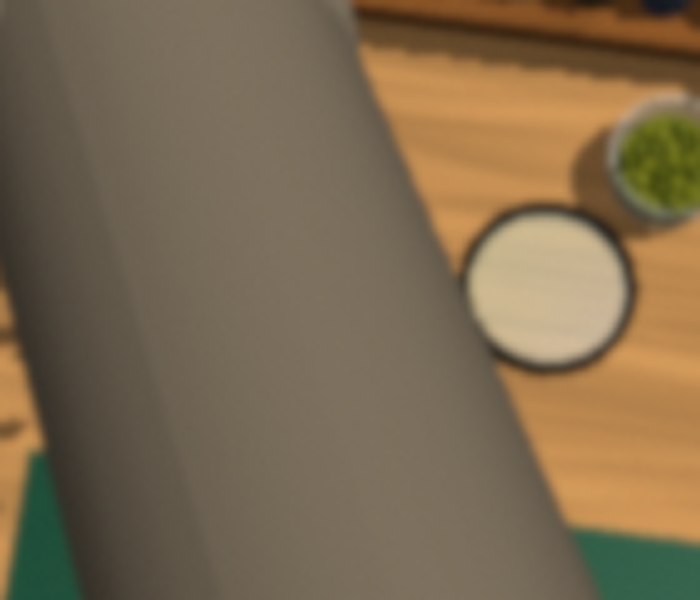

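```bash
sed -i 's/\.593,\.118,0/.596,.118,0/' h.py
cat > lens.py <<'E'
from workcell import eyes
from h import *
import sys
# usage: side zoom(5x,+180,+120) px of ring bottom
T=eyes.get_image("top");S=eyes.get_image("side")
for O_ in([.593,.118,0],[.596,.118,0]):
  for th in(-.347,-.05,0,.05,.1):
    def B(r,z,dx=0): return np.array(O_)+RS@np.array([-.016+dx,-r*np.cos(th)+z*np.sin(th)*-1*-1,.15+r*np.sin(th)+z*np.cos(th)])
    f=lambda p:np.round((proj(S,p)[0]-[180,120])*5,1)
    g=lambda p:np.round((proj(T,p)[0]-[200,125])*5,1)
    ring=[(proj(S,B(.203-.048*np.cos(a),-.006,.048*np.sin(a)))[0]-[180,120])*5 for a in np.linspace(0,6.28,60)]
    ring+=[(proj(S,B(.203-.048*np.cos(a),.006,.048*np.sin(a)))[0]-[180,120])*5 for a in np.linspace(0,6.28,60)]
    ring=np.array(ring)
    print(O_[0],th,"side lens",f(B(.203,0)),"ring box",ring.min(0).round(),ring.max(0).round(),"top lens",g(B(.203,0)),"bar155top",f(B(.155,.009)),"bartop20",f(B(.02,.009)))
E
python3 lens.py
```

```text
0.593 -0.347 side lens [298.1 283.6] ring box [224. 241.] [372. 329.] top lens [505.8 328.2] bar155top [305.2 307.3] bartop20 [330.4 421.2]
0.593 -0.05 side lens [293.8 208.6] ring box [218. 151.] [369. 269.] top lens [539.9 299.4] bar155top [302.5 251.6] bartop20 [330.6 416.5]
0.593 0 side lens [293.4 197.3] ring box [217. 137.] [369. 260.] top lens [542.8 294.2] bar155top [302.3 243.4] bartop20 [330.7 416. ]
0.593 0.05 side lens [293.1 186.4] ring box [216. 124.] [369. 252.] top lens [544.9 289. ] bar155top [302.1 235.6] bartop20 [330.7 415.6]
0.593 0.1 side lens [292.8 176. ] ring box [215. 111.] [370. 244.] top lens [546.1 283.7] bar155top [302.1 228.3] bartop20 [330.8 415.3]
0.596 -0.347 side lens [293.6 283.4] ring box [220. 241.] [367. 328.] top lens [506.3 323.2] bar155top [300.5 307.2] bartop20 [325.2 421.1]
0.596 -0.05 side lens [289.1 208.5] ring box [213. 150.] [365. 269.] top lens [540.5 294.2] bar155top [297.6 251.4] bartop20 [325.4 416.4]
0.596 0 side lens [288.7 197.2] ring box [212. 137.] [365. 260.] top lens [543.4 288.9] bar155top [297.4 243.3] bartop20 [325.4 415.9]
0.596 0.05 side lens [288.3 186.3] ring box [211. 123.] [365. 252.] top lens [545.5 283.6] bar155top [297.2 235.5] bartop20 [325.5 415.5]
0.596 0.1 side lens [288.  175.9] ring box [211. 111.] [365. 243.] top lens [546.6 278.3] bar155top [297.1 228.2] bartop20 [325.6 415.2]
```

Emit:
carry_out:
  series:
    - {"hand": 0,"travel": [0,0,0],"twist": -0.18}
    - {"hand": 0,"travel": [0,0,0],"twist": -0.18}
    - {"hand": 0,"travel": [0,0,0],"twist": -0.18}
    - {"hand": 0,"travel": [0,0,0],"twist": -0.18}
    - {"hand": 0,"travel": [0,0,0],"twist": -0.18}
    - {"hand": 0,"travel": [0,0,0],"twist": -0.18}
    - {"hand": 0,"travel": [0,0,0],"twist": -0.18}
    - {"hand": 0,"travel": [0,0,0],"twist": -0.18}

```text
t: 9.85
eef_pos: [0.5821, 0.0908, 0.2752]
tcp_rot: [-0.031, 0.703, 0.025, 0.71]
wrist_force: [-0.0, 0.5, 0.3]
grip_width: 0.0467
```

```bash
python3 st.py "[.013,0,.26]" "[.013,0,.15]"
```

```text
t 9.85 yaw 1.649171418875335 q [ 0.37  0.33 -0.8   1.71  0.27  1.2   1.15] F [-0.   0.5  0.3] Tq [ 0.07 -0.15  0.03] w 0.0466783311047402
stand pos [-18.5 -24.3 275.2]
[.013,0,.26] [0.60879918 0.12027621 0.26      ] delta tool mm [15.2 27.4 28.8]
[.013,0,.15] [0.60879918 0.12027621 0.15      ] delta tool mm [125.2  28.4  27.7]
```

Emit:
carry_out:
  series:
    - {"hand": 0,"travel": [5,14,15],"twist": -0.098}
    - {"hand": 0,"travel": [0,10,15],"twist": 0}
    - {"hand": 0,"travel": [0,0,0],"twist": 0}
    - {"hand": 0,"travel": [0,0,0],"twist": 0}

```text
t: 10.35
eef_pos: [0.6106, 0.1146, 0.2699]
tcp_rot: [-0.064, 0.701, 0.057, 0.708]
wrist_force: [0.5, 0.8, -0.2]
grip_width: 0.0467
```

```bash
python3 st.py "[.013,0,.22]"
python3 - <<'E'
from workcell import eyes
import cv2
a=eyes.get_image("side")["pixels"]
b=eyes.get_image("top")["pixels"]
cv2.imwrite("pics/s7.png",cv2.resize(a[120:240,180:300],None,fx=5,fy=5,interpolation=cv2.INTER_CUBIC))
cv2.imwrite("pics/t7.png",cv2.resize(b[125:245,200:340],None,fx=5,fy=5,interpolation=cv2.INTER_CUBIC))
E
```

```text
t 10.35 yaw 1.7420946897745933 q [ 0.32  0.4  -0.81  1.65  0.32  1.22  1.18] F [ 0.5  0.8 -0.2] Tq [ 0.1  -0.12 -0.  ] w 0.046715954414354506
stand pos [ 13.8  -5.9 269.9]
[.013,0,.22] [0.60879918 0.12027621 0.22      ] delta tool mm [49.8  6.4 -1.2]
```

View pics/s7.png

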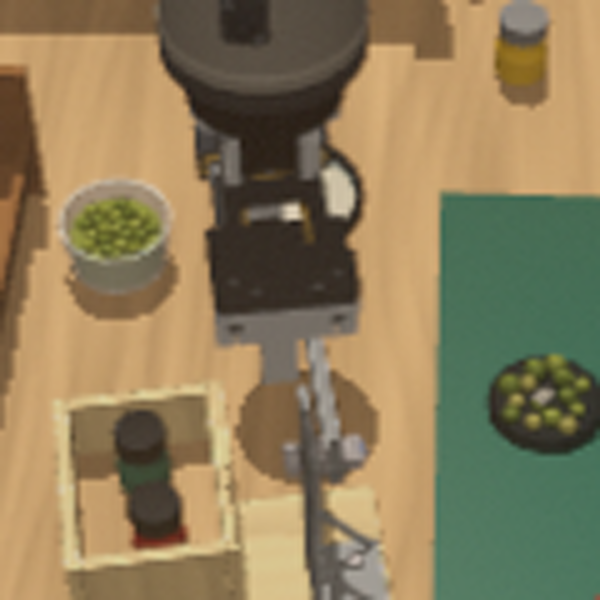

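View pics/t7.png

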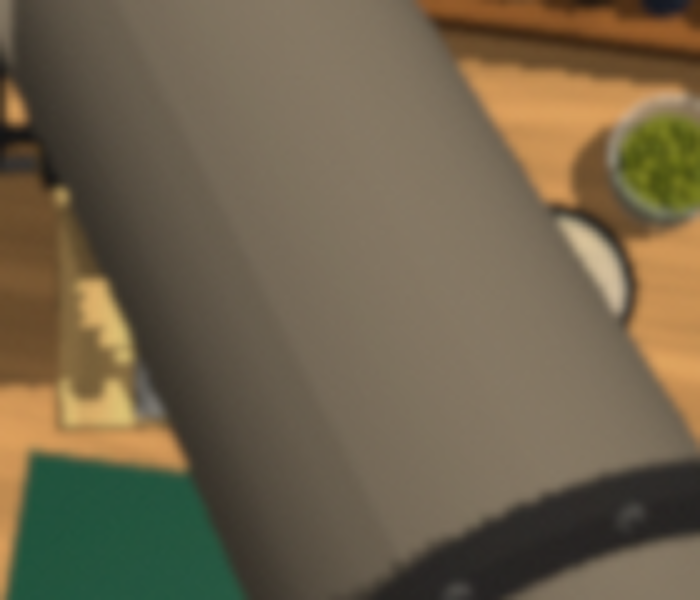

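Run:
```python
from workcell import eyes,arm
from h import *
S=eyes.get_image("side");s=arm.observe();M=R.from_quat(s['tcp_rot']).as_matrix()
for dy in(.0235,.036):
  for dz in(-.008,0,.008):
    print(dy,dz,np.round((proj(S,s['eef_pos']+M@[.019,dy,dz])[0]-[180,120])*5,1))
for p in([0,.03,.18],[0,-.03,.18],[-.005,-.03,.18],[.0115,0,.15],[.0045,0,.15],[.008,-.03,.15]): print(p,np.round((proj(S,W(p))[0]-[180,120])*5,1))
cv2.imwrite("pics/s8.png",cv2.resize(S["pixels"][175:235,220:280],None,fx=10,fy=10,interpolation=cv2.INTER_CUBIC))
```

```text
0.0235 -0.008 [291.1 370.2]
0.0235 0 [275.9 371.7]
0.0235 0.008 [260.8 373.2]
0.036 -0.008 [293.8 388.8]
0.036 0 [278.6 390.4]
0.036 0.008 [263.3 391.9]
[0, 0.03, 0.18] [307.7 467.2]
[0, -0.03, 0.18] [294.8 382.6]
[-0.005, -0.03, 0.18] [303.5 381.6]
[0.0115, 0, 0.15] [282.2 458.3]
[0.0045, 0, 0.15] [294.4 457. ]
[0.008, -0.03, 0.15] [282.3 416.3]
```

View pics/s8.png

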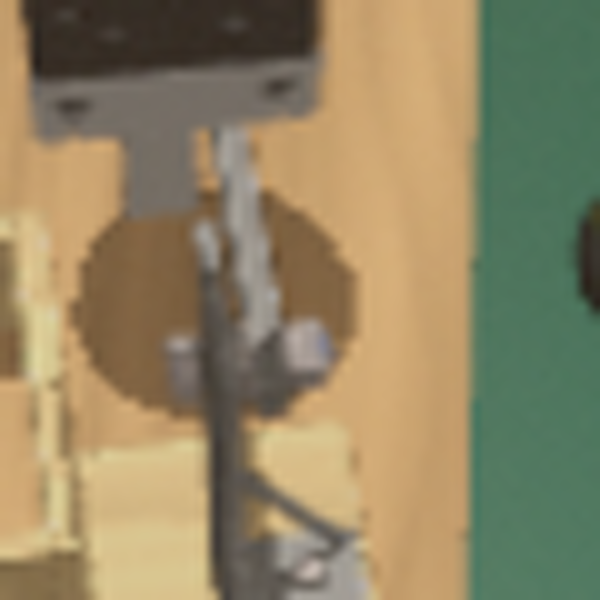

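Emit:
carry_out:
  series:
    - {"hand": 0,"travel": [15,6,-1],"twist": -0.005}
    - {"hand": 0,"travel": [20,0,0],"twist": 0}
    - {"hand": 0,"travel": [15,0,0],"twist": 0}
    - {"hand": 0,"travel": [0,0,0],"twist": 0}
    - {"hand": 0,"travel": [0,0,0],"twist": 0}

```text
t: 11.12
eef_pos: [0.6079, 0.1198, 0.2155]
tcp_rot: [-0.066, 0.702, 0.059, 0.707]
wrist_force: [1.2, 0.7, 0.1]
grip_width: 0.0467
```

```bash
python3 st.py "[.0125,0,.15]"
```

```text
t 11.125 yaw 1.7478313078774843 q [ 0.3   0.45 -0.79  1.71  0.36  1.13  1.14] F [1.2 0.7 0.1] Tq [ 0.07 -0.16 -0.02] w 0.04673642251408663
stand pos [ 12.1  -0.3 215.5]
[.0125,0,.15] [0.6083069  0.12018866 0.15      ] delta tool mm [65.5  1.1 -0. ]
```

Emit:
carry_out:
  series:
    - {"hand": 0,"travel": [14,0.5,0],"twist": 0}
    - {"hand": 0,"travel": [15,0,0],"twist": 0}
    - {"hand": 0,"travel": [15,0,0],"twist": 0}
    - {"hand": 0,"travel": [12,0,0],"twist": 0}
    - {"hand": 0,"travel": [7,0,0],"twist": 0}
    - {"hand": 0,"travel": [0,0,0],"twist": 0}

```text
t: 11.88
eef_pos: [0.6085, 0.1195, 0.1479]
tcp_rot: [-0.066, 0.702, 0.059, 0.707]
wrist_force: [-0.7, 0.9, 0.1]
grip_width: 0.047
```

```bash
python3 st.py "[.0125,0,.15]"
python3 - <<'E'
from workcell import eyes
import cv2
a=eyes.get_image("side")["pixels"]
b=eyes.get_image("top")["pixels"]
cv2.imwrite("pics/s9.png",cv2.resize(a[120:240,180:300],None,fx=5,fy=5,interpolation=cv2.INTER_CUBIC))
cv2.imwrite("pics/t9.png",cv2.resize(b[125:245,200:340],None,fx=5,fy=5,interpolation=cv2.INTER_CUBIC))
E
```

```text
t 11.875 yaw 1.7476003200192112 q [ 0.27  0.52 -0.76  1.77  0.43  1.02  1.09] F [-0.7  0.9  0.1] Tq [ 0.09 -0.11 -0.02] w 0.04698945904963669
stand pos [ 12.6  -0.7 147.9]
[.0125,0,.15] [0.6083069  0.12018866 0.15      ] delta tool mm [-2.1  0.7 -0.1]
```

View pics/s9.png

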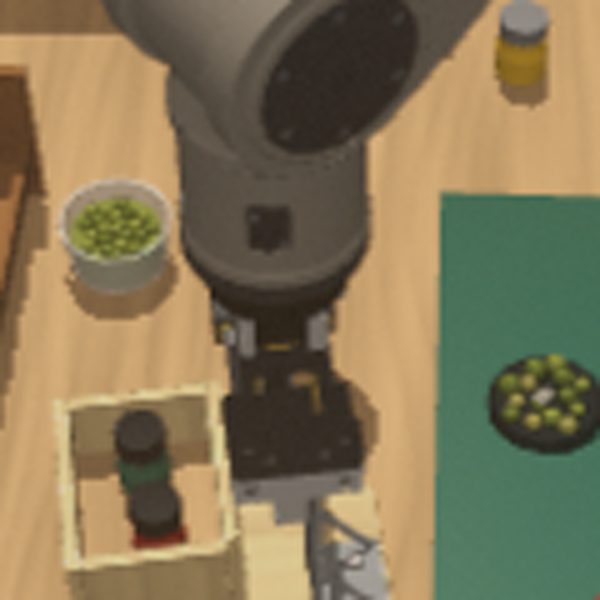

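View pics/t9.png

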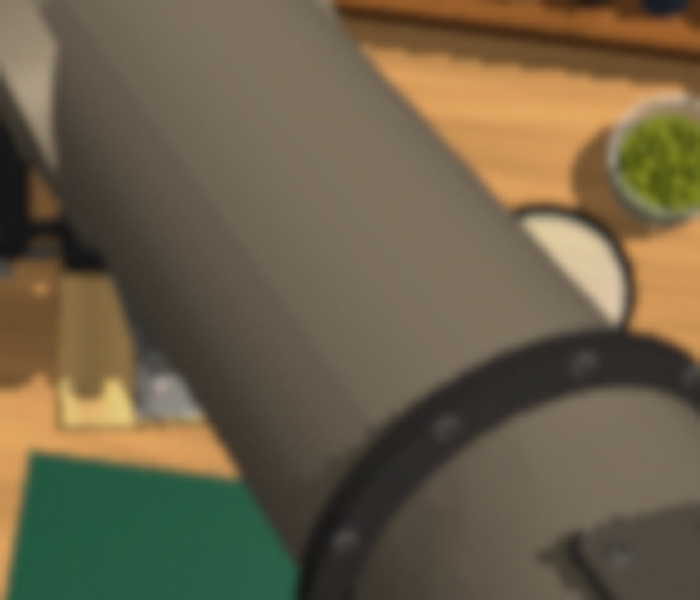

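```bash
cat > circ.py <<'E'
from h import *
from scipy.optimize import least_squares
# glass/table boundary: outer ring edge via dark mask in region right of arm
def fit(img,pr=False):
    g=img.astype(float).sum(2)/3
    c=np.array([309.5,182.5]);pts=[]
    for a in np.radians(np.arange(-75,41,4)):
        r=np.arange(10,23,.25);P=c+np.outer(r,[np.cos(a),np.sin(a)])
        v=cv2.remap(g.astype(np.float32),P[:,0].astype(np.float32)[None],P[:,1].astype(np.float32)[None],cv2.INTER_LINEAR)[0]
        i=v.argmin()
        if v[i]<80 and v[:i].max(initial=0)>110: pts.append(P[i])
    pts=np.array(pts)
    f=least_squares(lambda p:np.hypot(*(pts-p).T)-RAD if RAD else 0,[309.5,182.5],loss='soft_l1',f_scale=.3)
    return f.x,len(pts),np.abs(f.fun).mean()
import sys
RAD=None
def free(img):
    global RAD
    best=None
    for RAD in np.arange(14.5,17.6,.25):
        r=fit(img)
        if best is None or r[2]<best[1][2]: best=(RAD,r)
    return best
a=cv2.imread("pics/t6r.png");b=free(a);print(b)
RAD=float(sys.argv[1]) if len(sys.argv)>1 else b[0]
print("t6",fit(a))
from workcell import eyes
d=eyes.get_image("top");print("now",fit(d["pixels"]))
for O_ in([.5955,.118,0],):
  for th in(-.05,0,.05):
    print(th,proj(d,np.array(O_)+RS@np.array([-.016,-.203*np.cos(th),.15+.203*np.sin(th)])))
print("initial",proj(d,W([-.016,-.191,.081])),"seen 301.83 189.67")
E
python3 circ.py
```

```text
(np.float64(16.75), (array([309.23563414, 182.51803268]), 24, np.float64(0.14388864816130273)))
t6 (array([309.23563414, 182.51803268]), 24, np.float64(0.14388864816130273))
now (array([309.21916262, 182.82365195]), 21, np.float64(0.5316593541551123))
-0.05 [[308.07450102 184.00562548]]
0 [[308.66645832 182.96242555]]
0.05 [[309.08039949 181.90532131]]
initial [[301.30369395 189.6401352 ]] seen 301.83 189.67
```

Emit:
carry_out:
  series:
    - {"hand": -1,"travel": [-2,0.5,0],"twist": 0}
    - {"hand": -1,"travel": [0,0,0],"twist": 0}
    - {"hand": -1,"travel": [0,0,0],"twist": 0}
    - {"hand": -1,"travel": [0,0,0],"twist": 0}
    - {"hand": -1,"travel": [0,0,0],"twist": 0}
    - {"hand": -1,"travel": [0,0,0],"twist": 0}

```text
t: 12.78
eef_pos: [0.6095, 0.1195, 0.1522]
tcp_rot: [-0.066, 0.701, 0.058, 0.708]
wrist_force: [1.4, -2.0, 0.3]
grip_width: 0.016
```

```bash
python3 st.py "[.0125,0,.15]"; python3 circ.py | sed -n 3p;python3 - <<'E'
from workcell import eyes
import cv2
a=eyes.get_image("side")["pixels"]
b=eyes.get_image("top")["pixels"]
cv2.imwrite("pics/x10.png",cv2.hconcat([cv2.resize(a[120:240,180:300],(400,400),interpolation=cv2.INTER_CUBIC),cv2.resize(b[145:225,260:340],(400,400),interpolation=cv2.INTER_CUBIC)]))
E
```

```text
t 12.775 yaw 1.7465910066462966 q [ 0.27  0.51 -0.76  1.77  0.42  1.02  1.09] F [ 1.4 -2.   0.3] Tq [-0.17 -0.16 -0.01] w 0.01596655860668696
stand pos [ 13.6  -0.9 152.2]
[.0125,0,.15] [0.6083069  0.12018866 0.15      ] delta tool mm [ 2.2  0.9 -1.1]
now (array([309.20449917, 182.93011689]), 21, np.float64(0.49778058562997257))
```

View pics/x10.png

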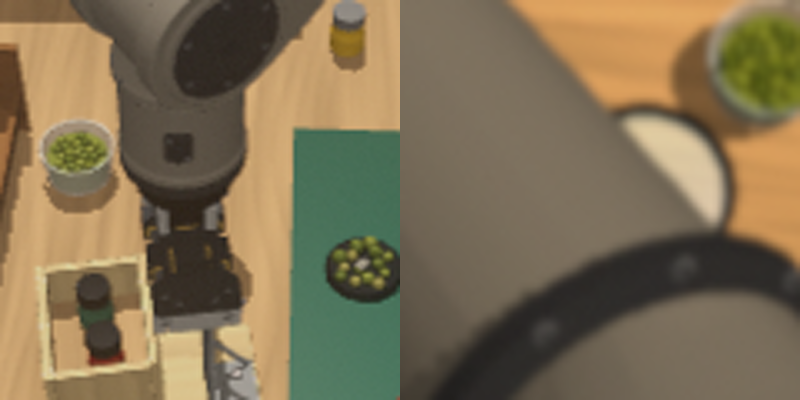

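Emit:
carry_out:
  series:
    - {"hand": -1,"travel": [0,0,0],"twist": 0}
    - {"hand": -1,"travel": [0,0,0],"twist": 0}
    - {"hand": -1,"travel": [0,0,0],"twist": 0}
    - {"hand": -1,"travel": [0,0,0],"twist": 0}

```text
t: 13.42
eef_pos: [0.6095, 0.1195, 0.1522]
tcp_rot: [-0.066, 0.701, 0.058, 0.708]
wrist_force: [0.2, -2.4, -0.2]
grip_width: 0.0165
```

```bash
python3 st.py; python3 circ.py | sed -n 3p; python3 st.py
```

```text
t 13.425 yaw 1.7466285925817953 q [ 0.27  0.51 -0.76  1.77  0.42  1.02  1.09] F [ 0.2 -2.4 -0.2] Tq [-0.29 -0.21 -0.06] w 0.01654396450428737
stand pos [ 13.6  -0.9 152.2]
now (array([309.1820785 , 182.87766003]), 20, np.float64(0.512834264193868))
t 13.475 yaw 1.7466800985686373 q [ 0.27  0.51 -0.76  1.77  0.42  1.02  1.09] F [-0.2 -1.9 -0.1] Tq [-0.31 -0.22  0.03] w 0.015959723385826016
stand pos [ 13.6  -0.9 152.2]
```

Run:
```python
from h import *
from workcell import arm,eyes
s=arm.observe();M=R.from_quat(s['tcp_rot']).as_matrix();print(np.round(RS.T@M,4))
d=eyes.get_image("top")["pixels"]
cv2.imwrite("pics/t11r.png",d)
from scipy.optimize import least_squares
def pts(img):
    g=img.astype(np.float32).mean(2);c=np.array([309.3,182.7]);o={}
    for k in range(-70,31,4):
        a=np.radians(k);r=np.arange(12,21,.1);P=(c+np.outer(r,[np.cos(a),np.sin(a)])).astype(np.float32)
        v=cv2.remap(g,P[:,0][None],P[:,1][None],cv2.INTER_LINEAR)[0];i=v.argmin();o[k]=(r[i],v[i],v[0])
    return o
A=pts(cv2.imread("pics/t6r.png"));B=pts(d)
ks=[k for k in A if B[k][2]>140 and abs(A[k][0]-B[k][0])<1.2]
dr=np.array([B[k][0]-A[k][0] for k in ks]);a=np.radians(ks)
print(ks,np.round(dr,2));print("shift uv",np.linalg.lstsq(np.c_[np.cos(a),np.sin(a)],dr,rcond=None)[0])
```

```text
[[ 9.500e-03  1.000e-04  1.000e+00]
 [-1.270e-02  9.999e-01  0.000e+00]
 [-9.999e-01 -1.270e-02  9.500e-03]]
[-70, -66, -62, -58, -54, -50, -46, -42, -38, -34, -30, -26, -22, -18, -14, -10, -6, -2, 2, 6, 10, 14, 18, 22] [ 0.  -0.9 -0.1 -0.9  0.  -0.1 -0.1 -0.2 -0.6 -0.1 -0.9 -0.1 -1.   0.
  0.  -0.9  0.   0.   0.   0.  -0.8  0.   0.  -0.1]
shift uv [-0.22694352  0.28042797]
```

Run:
```python
from workcell import workorder,arm
s=arm.observe();print(s['t'],s['grip_width'],s['wrist_force'],s['ft_torque'])
print(workorder.finish_job())
```

```text
13.525 0.01597720437477001 [ 0.67462124 -1.4418278  -0.11153711] [-0.28076025 -0.19589232 -0.00543888]
the job is handed in; nothing more can be done
None
```

I lifted the magnifier by a pinch on the bar, taking it slightly past level, and let go. I then lowered the open fingers into the gap behind the bracket and gripped the bolt head across its two upright flats. I handed the job in at 13.5 s with the arm still gripping the bolt head and touching nothing else.

**Level:** The top view put the lens about 0.02 rad above level after I let go of the bar. At the end it was between about 0 and +0.01 rad. The camera calibration alone could be out by up to about 0.04 rad. The finger pads lean 0.013 rad.

**Hold:** A turning load of about 0.3 N m showed up on the wrist after closing and held steady. The lens did not visibly move over the last 0.7 s.

**Disagreements:**
- The opening read 16.0–16.5 mm against 17 mm nominal; the 10 mm bar had also read low, at 9.2–9.9 mm.
- Gripping the bar showed it about 4 mm further from the robot than my first camera estimate. I moved the stand's position to suit before going into the gap.
- The last circle fit of the lens was rough, at about 0.5 pixel, because the arm hid part of the ring.

**Other objects:** The pots, tub, jar and model looked unmoved in the side view. The bottle and brush were not rechecked, and the arm's path stayed clear of them.

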